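Load the sprung power-brick well at the router desk

TASK

Load the two large black power bricks (the like pair, bigger than the small charger and narrower and thicker than the flat network switch) into the white spring-lift well, one on top of the other, lying flat and lengthwise in it, so that the sprung platform sinks with them and both end up held within its walls (the top one may stand a little proud of the rim), let go and at rest. Set each brick down from just above, do not drop it.

Things in the scene. Friction and masses are not known exactly. Their poses are not given: they have to be found in the camera images.
- brick_a_center (a point): centre of one large power brick (half-way up, 16 mm above its underside). The brick is a rounded black plastic box 100 mm long (its x), 50 mm wide (its y), 32 mm high (its z), about 0.3 kg, with a grey label on top and a mains inlet at one end; it lies flat on the desk (desk top at z = 0). The small charger beside it is only 62 x 36 x 26 mm and the network switch is 100 x 78 x 24 mm. The two large bricks are alike, and their order in the well does not matter.
- brick_b_center (a point): centre of the other large power brick, the same size and axes as the first.
- well_rim (a point): centre of the mouth of the spring-lift well, at the height of its rim (95 mm above the desk). The well is a white plastic box fixed to the desk, 152 mm long (x of this point) by 108 mm wide (y), with 12 mm walls round an opening of 128 x 84 mm; z is up. A flat grey plastic platform, 124 x 80 mm, fills the opening; with nothing on it its top stands 6 mm above the rim.
- lift (a joint): how far the sprung platform has sunk from its empty, topmost position, in m (0 to 0.078). The spring yields about 1 mm for each 0.084 N, so one brick sinks it about 33 mm (29 to 38 mm, in about half a second) and two sink it about twice that (60 to 76 mm); its top is 6 mm above the rim less this value, so the top of the first brick settles close to the rim, 0 to 9 mm above it, and so does the top of the second.
There are look-alikes about, which are no part of the job. Leave any purple or turquoise look-alike of the part that bears brick_a_center alone.

How it is judged:
By the outcome, as a careful person would: the job done as asked, in the order asked, and still so for the second after the job is handed in, with the robot touching nothing.
It also fails if it takes over 64 s, if anything falls off the work surface, if the arm or the gripper's body presses on something with over 40 N, if the wrist force passes 120 N, or if a joint passes its speed limit or range.

ROBOT

A 6-joint arm with a two-finger parallel gripper is mounted at the origin on the work surface. World frame = base frame: x ahead of the robot, y to its left, z up, the work surface at z = 0. Lengths are in m, angles in rad, forces in N, time in s.
With the tool pointing down it reaches from about 0.325 to 0.925 m from the base axis. Payload 3.1 kg.
Tool frame: the origin (TCP) lies between the finger pads; the fingertips stand 14 mm ahead of it and the grasp point (between the pads) lies 5 mm behind it; z points along the fingers, y is the line along which they close (so a half turn about z gives the same grasp; the last joint's range is limited). The gripper opens to 85 mm and grips with 20 to 120 N. Pads are 22 mm wide; open, the fingers measure 114 mm over their backs; the gripper's body (76 mm by 85 mm) begins 54 mm behind the grasp point. The pads swing forward as they close: fully open they stand 13 mm farther back than shut.
Start: joints at [1.174, 0.217, 1.613, -0, 1.311, -0.112], TCP at [0.176, 0.6, 0.245] pointing down, gripper open.
Joint ranges: [-2.75, 2.75], [-0.78, 2.1], [0.31, 2.55], [-1.13, 4.27], [0.13, 2.63], [-2.58, 2.58]. Speed limits (rad/s): [2.79, 2.79, 3.14, 3.14, 3.14, 3.14].

INTERFACE

Orientations are given as [roll, pitch, yaw] about the fixed x, y, z axes, in that order (R = Rz(yaw) Ry(pitch) Rx(roll)).
In Python, from rig import robot gives the robot as it stands.
- The arm moves only by the tool move_arm, never from a script. Its argument "increments" is a list of rows, each an object of numbers: "x", "y", "z": the shift along the tool's x, y, z in mm; "twist": the turn about the tool's z in degrees. A call has 1 to 12 rows; each row is the pose to reach, as a shift and turn from the pose commanded when the call began, along the tool's axes at that moment; what a row does not reach only later rows make up. A row lasts 1/8 s, in which the tool goes at most 62.5 mm and 10.7 degrees, less where a joint would pass 70% of its speed; a pose out of reach is approached as far as the arm can. A call with a gripper value outside its range is refused whole. "gripper" is the closure in counts, from 0 (fully open) to 255 (shut), set as the call begins (left out, the last holds). The fingers move at their own pace and stop on an object; "grip_force" is the grip in N (left out, the last holds). Time passes only in rows, so rows that repeat a pose let the fingers close. It gives the time, the measured TCP pose, the force, the opening and the grip force at its end, in the units of the state.
- robot.state(): the state, without advancing time (a new reading comes with each control period).
- robot.capture(name): name is "scene" or "top" or "wrist"; returns the picture (420x560x3 uint8, red, green, blue); there is no depth.
- robot.camera_params(name): a dict with "intrinsics" (3x3 intrinsics, pixels), "world_from_camera" (4x4, takes a point from camera to world coordinates); the wrist camera has in their place "tool_from_camera" (4x4, takes a point from camera to tool coordinates, whose origin is the TCP and whose axes are the flange's). Camera axes: x right, y down, z forward; pixel columns grow to the right and rows downward; lengths in m; the calibration is good to about 2 mm. A picture is of the moment at which its call begins: read the wrist's pose just before it. camera_params takes no time and is no camera call.
- robot.finish_job(): hands the job in; it is judged then, once.
The state is a dict: "t": time; "q": joint angles; "dq": joint speeds; "tau": joint torques, N m; "tcp_pos": TCP position; "orientation": TCP orientation; "wrist_force": force on the tool from outside, world axes, zero at the start; "ft_torque": the same for the moment, N m; "opening": opening from 0.0 (shut) to 1.0 (fully open); "finger_force": force on a finger pad.
Only numpy, scipy, OpenCV 4.12 (cv2) and the standard library are available. Lean on these libraries where they do the work, as an engineer would, in place of code of your own. Each camera call takes 0.05 s, during which the arm holds its last target. There are 200 camera calls.

## Working session

There is one attempt and no reset: what is moved stays moved. The work goes in short steps, Python scripts to look and compute and a tool call to move; the robot and the scene stay as the last step left them, time stands still between calls to the robot, and variables do not carry over. Pictures are saved under pics/ and viewed, at most 10 in all, crops included, and the job is handed in when it is done.

Besides the shell and the picture viewer there is one more tool, called by a JSON object that holds its "op" and its "data". move_arm: Moves the arm, as the interface text tells. Its arguments: {"type":"object","properties":{"increments":{"type":"array","items":{"type":"object","properties":{"x":{"type":"number"},"y":{"type":"number"},"z":{"type":"number"},"twist":{"type":"number"}}}},"gripper":{"type":"number"},"grip_force":{"type":"number"}},"required":["increments"]}

```bash
ls; mkdir -p pics
python3 - <<'E'
from rig import robot
import cv2,numpy as np
s=robot.state();print(s['t'],s['tcp_pos'],s['orientation'])
for n in("top","scene"):
    cv2.imwrite(f'pics/{n}0.png',robot.capture(n)[:,:,::-1]);p=robot.camera_params(n);print(n,p)
print(robot.camera_params("wrist"))
E
```

```text
pics
0.0 [0.17529915 0.59910976 0.24395449] [-3.13923318e+00 -2.60233895e-04  2.85676297e+00]
top {'intrinsics': array([[421.68235206,   0.        , 289.47382901],
       [  0.        , 421.68235206, 208.56201704],
       [  0.        ,   0.        ,   1.        ]]), 'world_from_camera': array([[-5.32678503e-02, -9.75967076e-01,  2.11307367e-01,
         3.30295913e-01],
       [-9.98580020e-01,  5.19149407e-02, -1.19491256e-02,
        -2.59531736e-02],
       [ 6.91943724e-04, -2.11643819e-01, -9.77346620e-01,
         9.14562489e-01],
       [ 0.00000000e+00,  0.00000000e+00,  0.00000000e+00,
         1.00000000e+00]])}
scene {'intrinsics': array([[400.90568726,   0.        , 279.38964907],
       [  0.        , 400.90568726, 208.32157143],
       [  0.        ,   0.        ,   1.        ]]), 'world_from_camera': array([[-0.850248  ,  0.34991877, -0.39323681,  0.88467202],
       [ 0.526378  ,  0.56218461, -0.63786728,  0.56285832],
       [-0.00213005, -0.74933658, -0.66218588,  0.72262145],
       [ 0.        ,  0.        ,  0.        ,  1.        ]])}
{'intrinsics': array([[374.23075098,   0.        , 275.01770519],
       [  0.        , 374.23075098, 208.48752763],
       [  0.        ,   0.        ,   1.        ]]), 'tool_from_camera': array([[ 1.33828675e-04, -9.45518679e-01, -3.25567827e-01,
         8.34936867e-02],
       [ 9.99999989e-01,  1.08165142e-04,  9.69276094e-05,
        -1.98167031e-05],
       [-5.64317749e-05, -3.25567837e-01,  9.45518683e-01,
        -1.28150911e-01],
       [ 0.00000000e+00,  0.00000000e+00,  0.00000000e+00,
         1.00000000e+00]])}
```

View pics/top0.png

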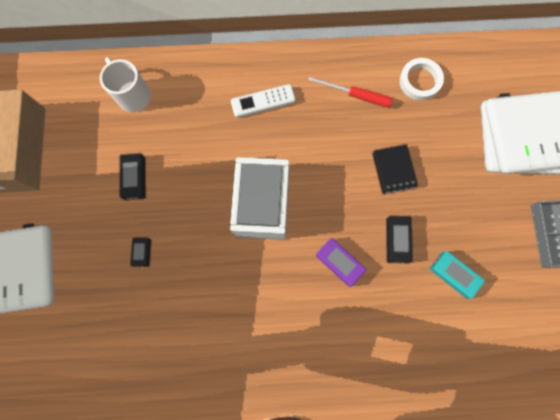

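View pics/scene0.png

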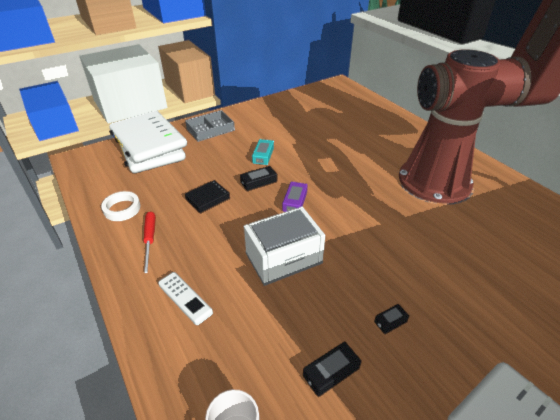

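Candidates in the top view:
- Large black bricks with a label: (132,177) and (399,240).
- Small charger: (141,252).
- Flat switch: (396,169).
- Purple and turquoise look-alikes: (341,262) and (457,275), to be left alone.
- Well: (260,197).

I choose the two labelled bricks, and will fit box silhouettes to them and to the well.

```bash
cat > h.py <<'E'
import cv2,numpy as np
from scipy.optimize import minimize
def cam(robot,n,s=None):
    p=robot.camera_params(n);K=p['intrinsics']
    if n!='wrist':return K,p['world_from_camera']
    from scipy.spatial.transform import Rotation as R
    T=np.eye(4);T[:3,:3]=R.from_euler('xyz',s['orientation']).as_matrix();T[:3,3]=s['tcp_pos']
    return K,T@p['tool_from_camera']
def proj(K,T,P):
    c=(np.asarray(P)-T[:3,3])@T[:3,:3];u=c@K.T;return u[:,:2]/u[:,2:]
def ray(K,T,uv,z):
    d=T[:3,:3]@np.linalg.inv(K)@[uv[0],uv[1],1];return T[:3,3]+d*(z-T[2,3])/d[2]
def box(x,y,a,L,W,z0,z1):
    c,s=np.cos(a),np.sin(a)
    return [(x+c*i*L/2-s*j*W/2,y+s*i*L/2+c*j*W/2,z) for i in(-1,1) for j in(-1,1) for z in(z0,z1)]
def blob(mask,uv):
    n,l,st,ce=cv2.connectedComponentsWithStats(mask.astype(np.uint8))
    k=l[int(uv[1]),int(uv[0])]
    if k==0:
        ys,xs=np.nonzero(l);i=np.argmin((xs-uv[0])**2+(ys-uv[1])**2);k=l[ys[i],xs[i]]
    c,_=cv2.findContours((l==k).astype(np.uint8),cv2.RETR_EXTERNAL,cv2.CHAIN_APPROX_NONE)
    return cv2.convexHull(max(c,key=cv2.contourArea))
def fit(K,T,hull,L,W,z0,z1,shape=(420,560)):
    S=4
    m=np.zeros((shape[0]*S,shape[1]*S),np.uint8);cv2.fillPoly(m,[(hull*S).astype(int)],1)
    x0=ray(K,T,hull[:,0].mean(0),(z0+z1)/2)
    def f(p):
        q=np.zeros_like(m);h=cv2.convexHull(proj(K,T,box(*p,L,W,z0,z1)).astype(np.float32))
        cv2.fillPoly(q,[np.round(h*S).astype(int)],1);return (q!=m).sum()/m.sum()
    best=min((minimize(f,[x0[0],x0[1],a],method='Nelder-Mead',options=dict(initial_simplex=[[x0[0]+i,x0[1]+j,a+k] for i,j,k in((0,0,0),(.01,0,0),(0,.01,0),(0,0,.2))])) for a in np.arange(0,3.1,.5)),key=lambda r:r.fun)
    return best.x,best.fun
E
python3 - <<'E'
from h import *
from rig import robot
im=cv2.imread('pics/top0.png');K,T=cam(robot,'top')
hsv=cv2.cvtColor(im,cv2.COLOR_BGR2HSV)
dark=im.max(2)<60; white=(hsv[...,1]<60)&(hsv[...,2]>80)
out=im.copy()
for n,uv,m,d in(('a',(132,158),dark,(.1,.05,0,.032)),('b',(399,220),dark,(.1,.05,0,.032)),('chg',(141,241),dark,(.062,.036,0,.026)),('well',(260,197),white,(.152,.108,0,.095))):
    h=blob(m,uv);p,e=fit(K,T,h,*d);print(n,cv2.boundingRect(h),p.round(4),np.degrees(p[2]).round(1),round(e,3))
    hh=cv2.convexHull(proj(K,T,box(*p,*d)).astype(np.float32));cv2.polylines(out,[np.round(hh).astype(int)],True,(0,255,0),1)
cv2.imwrite('pics/fit0.png',cv2.resize(out[130:300,100:450],None,fx=2.28,fy=2.28))
E
```

```text
a (120, 155, 25, 44) [0.618  0.3069 0.1096] 6.3 0.281
b (387, 217, 25, 45) [ 0.4471 -0.2666 -0.0337] -1.9 0.273
chg (131, 238, 20, 28) [ 0.4471  0.2863 -0.2491] -14.3 0.317
well (230, 157, 59, 82) [ 0.5413  0.0226 -0.0992] -5.7 0.017
```

View pics/fit0.png

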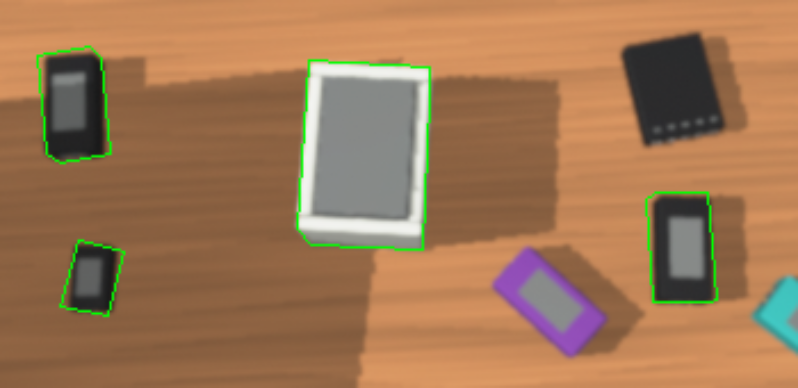

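The overlay shows the well fitted well: centre (0.541, 0.023), yaw −5.7°. Brick a is at about (0.618, 0.307) and b at about (0.447, −0.267). Both are labelled and of the larger size, while the small charger and switch are clearly different. I'll refine each brick with a wrist view from above it.

```bash
cat >> h.py <<'E'
def go(s,x,y,z,yawdeg):
    from scipy.spatial.transform import Rotation as R
    M=R.from_euler('xyz',s['orientation']).as_matrix()
    d=M.T@(np.array([x,y,z])-s['tcp_pos'])*1000
    tw=-((yawdeg-np.degrees(s['orientation'][2])+180)%360-180)
    print('go',d.round(1),'twist',round(tw,1))
E
python3 -c "
from h import *
from rig import robot
go(robot.state(),.618,.307,.22,184)"
```

```text
go [-506.9 -155.9   24.3] twist -20.3
```

{"op": "move_arm", "data": {"increments": [{"x":-55,"y":-17,"z":0,"twist":-3},{"x":-110,"y":-34,"z":0,"twist":-6},{"x":-165,"y":-51,"z":0,"twist":-9},{"x":-220,"y":-68,"z":5,"twist":-12},{"x":-275,"y":-85,"z":10,"twist":-15},{"x":-330,"y":-102,"z":15,"twist":-18},{"x":-385,"y":-119,"z":20,"twist":-20},{"x":-440,"y":-136,"z":24,"twist":-20},{"x":-490,"y":-151,"z":24,"twist":-20},{"x":-507,"y":-156,"z":24,"twist":-20},{"x":-507,"y":-156,"z":24,"twist":-20},{"x":-507,"y":-156,"z":24,"twist":-20}]}}

```text
t: 1.6
tcp_pos: [0.6169, 0.3087, 0.2209]
orientation: [3.141, -0.002, -3.076]
wrist_force: [-0.1, 0.7, 0.0]
opening: 1.001
finger_force: 0.0
```

Run:
```python
from h import *
from rig import robot
s=robot.state();im=robot.capture('wrist')[:,:,::-1].copy();print(s['tcp_pos'],s['orientation'],s['wrist_force'])
K,T=cam(robot,'wrist',s);np.savez('wa.npz',K=K,T=T);cv2.imwrite('pics/wa_raw.png',im)
uv=proj(K,T,[(.618,.307,.02)])[0];print(uv)
h=blob(im.max(2)<70,uv);p,e=fit(K,T,h,.1,.05,0,.032);print(cv2.boundingRect(h),p,np.degrees(p[2]),e)
hh=cv2.convexHull(proj(K,T,box(*p,.1,.05,0,.032)).astype(np.float32));cv2.polylines(im,[np.round(hh).astype(int)],True,(0,255,0),1)
cv2.polylines(im,[h],True,(0,0,255),1)
cv2.imwrite('pics/wa.png',im)
```

```text
[0.61687789 0.30874257 0.22090983] [ 3.14126335e+00 -1.57631894e-03 -3.07602747e+00] [-0.06999873  0.71949918  0.01805883]
[273.14964691 178.76913271]
(246, 120, 58, 113) [0.61817114 0.30761593 0.0256064 ] 1.4671385479233034 0.09591258599757184
```

View pics/wa.png

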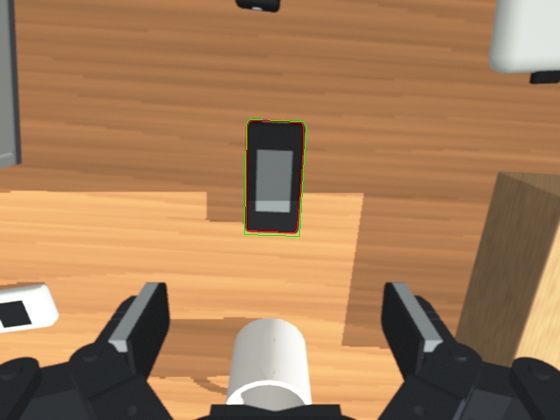

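The wrist view shows brick a at px (274,178), with the label and inlet visible and both the mug at (270,365) and the box on the right clear of the grasp. The fit agrees with the top view: (0.618, 0.3077), yaw 1.5°. Descending to grasp.

```bash
python3 -c "
from h import *
from rig import robot
go(robot.state(),.618,.3077,.020,181.5)"
```

```text
go [ -1.4  -1.4 201.1] twist 2.3
```

{"op": "move_arm", "data": {"increments": [{"x":-1,"y":-1,"z":40,"twist":2},{"x":-1,"y":-1,"z":90,"twist":2},{"x":-1,"y":-1,"z":140,"twist":2},{"x":-1,"y":-1,"z":180,"twist":2},{"x":-1,"y":-1,"z":198,"twist":2},{"x":-1,"y":-1,"z":201,"twist":2},{"x":-1,"y":-1,"z":201,"twist":2}]}}

```text
t: 2.52
tcp_pos: [0.6206, 0.3077, 0.0223]
orientation: [3.141, 0.003, -3.112]
wrist_force: [-0.1, 0.4, 0.3]
opening: 1.001
finger_force: 0.0
```

{"op": "move_arm", "data": {"increments": [{"z":0},{"z":0},{"z":0},{"z":0},{"z":0},{"z":0},{"z":0},{"z":0}], "gripper": 255, "grip_force": 50}}

```text
schema error: expected keys x, y, z, twist
```

{"op": "move_arm", "data": {"increments": [{"z":-10},{"z":-30},{"z":-70},{"z":-110},{"z":-150},{"z":-170},{"z":-170}]}}

```text
schema error: expected keys x, y, z, twist
```

```bash
python3 -c "
from h import *
from rig import robot
s=robot.state();print(s['tcp_pos'],s['orientation'],s['wrist_force'],s['finger_force'])
go(s,.5413,.0226,.19,174.3)"
```

```text
[0.62062376 0.30768451 0.02234113] [ 3.14051949e+00  3.06019356e-03 -3.11163800e+00] [-0.10134597  0.40128196  0.29586439] 0.0
go [  87.3 -282.4 -168.2] twist 7.4
```

{"op": "move_arm", "data": {"increments": [{"x":0,"y":0,"z":2,"twist":0},{"x":0,"y":0,"z":2,"twist":0},{"x":0,"y":0,"z":2,"twist":0},{"x":0,"y":0,"z":2,"twist":0},{"x":0,"y":0,"z":2,"twist":0},{"x":0,"y":0,"z":2,"twist":0},{"x":0,"y":0,"z":2,"twist":0},{"x":0,"y":0,"z":2,"twist":0}], "gripper": 255, "grip_force": 50}}

```text
t: 3.52
tcp_pos: [0.6205, 0.3072, 0.0199]
orientation: [3.141, 0.002, -3.112]
wrist_force: [0.4, 0.1, 5.8]
opening: 0.573
finger_force: 55.3
```

{"op": "move_arm", "data": {"increments": [{"x":0,"y":0,"z":-10,"twist":0},{"x":0,"y":0,"z":-30,"twist":0},{"x":0,"y":0,"z":-70,"twist":0},{"x":0,"y":0,"z":-120,"twist":0},{"x":0,"y":0,"z":-160,"twist":0},{"x":0,"y":0,"z":-170,"twist":0},{"x":0,"y":0,"z":-170,"twist":0}]}}

```text
t: 4.4
tcp_pos: [0.6192, 0.3067, 0.1885]
orientation: [3.141, 0.0, -3.112]
wrist_force: [-0.1, -0.5, -4.5]
opening: 0.57
finger_force: 54.5
```

Run:
```python
from h import *
from rig import robot
s=robot.state();print(s['tcp_pos'],s['orientation'],s['wrist_force'],s['finger_force'],s['opening'])
go(s,.5413,.0226,.19,174.3)
```

```text
[0.61923037 0.30667405 0.1884645 ] [ 3.14149997e+00  3.52267664e-04 -3.11221577e+00] [-0.05746796 -0.46306308 -4.51255968] 54.4929975271225 0.5701271661092904
go [  86.2 -281.7   -1.6] twist 7.4
```

{"op": "move_arm", "data": {"increments": [{"x":10,"y":-35,"z":-1,"twist":1},{"x":24,"y":-80,"z":-1,"twist":3},{"x":40,"y":-130,"z":-1,"twist":4},{"x":55,"y":-180,"z":-1,"twist":6},{"x":70,"y":-230,"z":-1,"twist":7},{"x":82,"y":-268,"z":-1,"twist":7},{"x":86,"y":-282,"z":-1,"twist":7},{"x":86,"y":-282,"z":-1,"twist":7},{"x":86,"y":-282,"z":-1,"twist":7},{"x":86,"y":-282,"z":-1,"twist":7}]}}

```text
t: 5.65
tcp_pos: [0.5419, 0.0236, 0.1891]
orientation: [3.141, -0.0, 3.05]
wrist_force: [-0.0, 0.3, -3.9]
opening: 0.575
finger_force: 54.3
```

Run:
```python
from h import *
from rig import robot
s=robot.state();print(s['tcp_pos'],s['orientation'],s['wrist_force'],s['opening'])
go(s,.5413,.0226,.122,174.3)
im=robot.capture('wrist')[:,:,::-1].copy();K,T=cam(robot,'wrist',s)
for L,W in((.152,.108),(.128,.084)):
    b=[(*q[:2],.095) for q in box(.5413,.0226,np.radians(-5.7),L,W,0,1)][::2]
    cv2.polylines(im,[np.round(proj(K,T,b))[[0,1,3,2]].astype(int)],True,(0,255,0),1)
cv2.imwrite('pics/w1.png',im)
```

```text
[0.54193674 0.02356196 0.1890972 ] [ 3.14120257e+00 -2.51801137e-04  3.05041020e+00] [-0.04157453  0.25118852 -3.86232739] 0.5751913534814627
go [ 0.5 -1.  67.1] twist 0.5
```

View pics/w1.png

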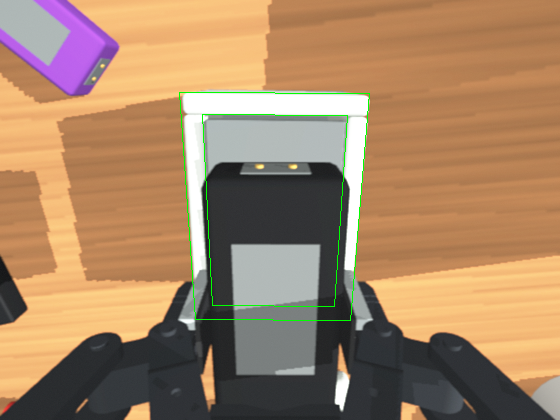

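The rim outline lies on the real rim (px 180–369, row 94), and brick a hangs straight over the platform. I'll lower it gently until the fingertips are just above the rim, then release.

{"op": "move_arm", "data": {"increments": [{"x":0,"y":-1,"z":20,"twist":0},{"x":0,"y":-1,"z":40,"twist":0},{"x":0,"y":-1,"z":52,"twist":0},{"x":0,"y":-1,"z":60,"twist":0},{"x":0,"y":-1,"z":66,"twist":0},{"x":0,"y":-1,"z":70,"twist":0},{"x":0,"y":-1,"z":73,"twist":0},{"x":0,"y":-1,"z":75,"twist":0},{"x":0,"y":-1,"z":75,"twist":0},{"x":0,"y":-1,"z":75,"twist":0}]}}

```text
t: 6.95
tcp_pos: [0.5419, 0.0213, 0.1146]
orientation: [3.142, 0.001, 3.049]
wrist_force: [-0.3, 1.1, -2.6]
opening: 0.576
finger_force: 54.5
```

{"op": "move_arm", "data": {"increments": [{"x":0,"y":0,"z":0,"twist":0},{"x":0,"y":0,"z":0,"twist":0},{"x":0,"y":0,"z":0,"twist":0},{"x":0,"y":0,"z":0,"twist":0},{"x":0,"y":0,"z":0,"twist":0},{"x":0,"y":0,"z":0,"twist":0},{"x":0,"y":0,"z":0,"twist":0},{"x":0,"y":0,"z":0,"twist":0}], "gripper": 0}}

```text
t: 7.95
tcp_pos: [0.5416, 0.0213, 0.1143]
orientation: [-3.142, -0.0, 3.049]
wrist_force: [-0.1, -0.5, -0.2]
opening: 0.999
finger_force: 0.0
```

{"op": "move_arm", "data": {"increments": [{"x":0,"y":0,"z":-20,"twist":0},{"x":0,"y":0,"z":-60,"twist":0},{"x":0,"y":0,"z":-100,"twist":0},{"x":0,"y":0,"z":-120,"twist":0},{"x":0,"y":0,"z":-120,"twist":0},{"x":0,"y":0,"z":-120,"twist":0},{"x":0,"y":0,"z":-120,"twist":0}]}}

```text
t: 8.82
tcp_pos: [0.5405, 0.0214, 0.2323]
orientation: [-3.142, -0.003, 3.049]
wrist_force: [-0.3, 0.2, -0.3]
opening: 1.002
finger_force: 0.0
```

Run:
```python
from h import *
from rig import robot
s=robot.state();print(s['tcp_pos'],s['orientation'],s['wrist_force'],s['opening'])
go(s,.4471,-.2666,.22,180)
cv2.imwrite('pics/w2.png',robot.capture('wrist')[:,:,::-1])
```

```text
[0.54047777 0.02144026 0.2323415 ] [-3.14153932 -0.00345699  3.04884162] [-0.33417799  0.19976006 -0.2662362 ] 1.002448123329794
go [  66.3 -295.4   12.6] twist -5.3
```

View pics/w2.png

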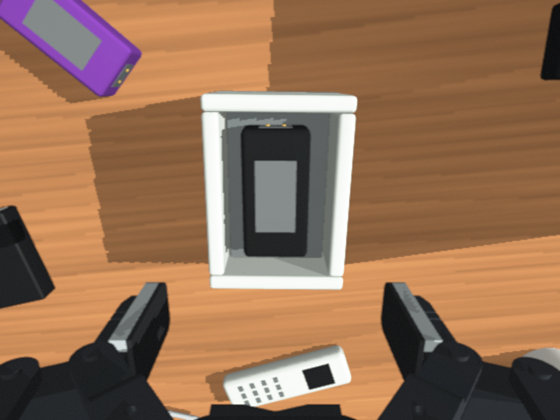

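The picture shows brick a lying flat, lengthwise and sunk inside the well at px (275,190). Now to brick b.

{"op": "move_arm", "data": {"increments": [{"x":10,"y":-40,"z":0,"twist":-1},{"x":21,"y":-90,"z":0,"twist":-2},{"x":32,"y":-140,"z":4,"twist":-3},{"x":43,"y":-190,"z":8,"twist":-4},{"x":54,"y":-240,"z":12,"twist":-5},{"x":63,"y":-280,"z":12,"twist":-5},{"x":66,"y":-295,"z":12,"twist":-5},{"x":66,"y":-295,"z":12,"twist":-5},{"x":66,"y":-295,"z":12,"twist":-5},{"x":66,"y":-295,"z":12,"twist":-5}]}}

```text
t: 10.12
tcp_pos: [0.449, -0.265, 0.2222]
orientation: [3.141, -0.0, 3.138]
wrist_force: [0.6, -0.1, 0.0]
opening: 1.001
finger_force: 0.0
```

Run:
```python
from h import *
from rig import robot
s=robot.state();im=robot.capture('wrist')[:,:,::-1].copy();print(s['tcp_pos'],s['orientation'],s['wrist_force'])
K,T=cam(robot,'wrist',s)
uv=proj(K,T,[(.4471,-.2666,.02)])[0];print(uv)
h=blob(im.max(2)<70,uv);p,e=fit(K,T,h,.1,.05,0,.032);print(cv2.boundingRect(h),p,np.degrees(p[2]),e)
hh=cv2.convexHull(proj(K,T,box(*p,.1,.05,0,.032)).astype(np.float32));cv2.polylines(im,[np.round(hh).astype(int)],True,(0,255,0),1)
cv2.imwrite('pics/wb.png',im)
go(s,p[0],p[1],.02,180+(np.degrees(p[2])+90)%180-90)
```

```text
[ 0.4490022  -0.26500593  0.22222314] [ 3.14113508e+00 -3.00564510e-05  3.13790527e+00] [ 0.5543751  -0.07079387  0.01946413]
[273.31386345 174.94664636]
(244, 116, 62, 114) [ 0.44738831 -0.26711343 -0.08810047] -5.047785329330498 0.0970581205640594
go [  1.6  -2.2 202.2] twist 4.8
```

View pics/wb.png

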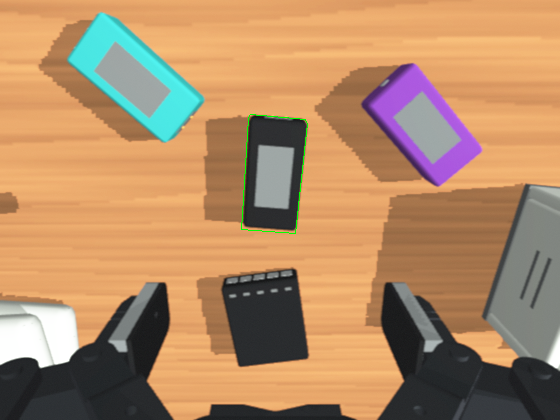

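Brick b is at px (274,173), with a label and two plain sides. The turquoise (135,75), purple (420,125) and switch (265,318) all stand clear of the fingers. The fit matches the top view.

{"op": "move_arm", "data": {"increments": [{"x":2,"y":-2,"z":40,"twist":5},{"x":2,"y":-2,"z":90,"twist":5},{"x":2,"y":-2,"z":140,"twist":5},{"x":2,"y":-2,"z":180,"twist":5},{"x":2,"y":-2,"z":198,"twist":5},{"x":2,"y":-2,"z":202,"twist":5},{"x":2,"y":-2,"z":202,"twist":5},{"x":2,"y":-2,"z":202,"twist":5}]}}

```text
t: 11.18
tcp_pos: [0.448, -0.2693, 0.0222]
orientation: [-3.14, 0.003, 3.049]
wrist_force: [1.1, 0.2, 0.5]
opening: 1.001
finger_force: 0.0
```

{"op": "move_arm", "data": {"increments": [{"x":0,"y":0,"z":0,"twist":0},{"x":0,"y":0,"z":0,"twist":0},{"x":0,"y":0,"z":0,"twist":0},{"x":0,"y":0,"z":0,"twist":0},{"x":0,"y":0,"z":0,"twist":0},{"x":0,"y":0,"z":0,"twist":0},{"x":0,"y":0,"z":0,"twist":0},{"x":0,"y":0,"z":0,"twist":0}], "gripper": 255, "grip_force": 50}}

```text
t: 12.18
tcp_pos: [0.4471, -0.2687, 0.0212]
orientation: [-3.141, 0.001, 3.049]
wrist_force: [-0.6, 0.7, 6.5]
opening: 0.575
finger_force: 54.6
```

{"op": "move_arm", "data": {"increments": [{"x":0,"y":0,"z":-10,"twist":0},{"x":0,"y":0,"z":-30,"twist":0},{"x":0,"y":0,"z":-70,"twist":0},{"x":0,"y":0,"z":-120,"twist":0},{"x":0,"y":0,"z":-160,"twist":0},{"x":0,"y":0,"z":-180,"twist":0},{"x":0,"y":0,"z":-180,"twist":0},{"x":0,"y":0,"z":-180,"twist":0}]}}

```text
t: 13.18
tcp_pos: [0.4454, -0.2674, 0.1985]
orientation: [3.14, -0.003, 3.049]
wrist_force: [-0.1, -0.0, -3.7]
opening: 0.575
finger_force: 53.7
```

Run:
```python
from h import *
from rig import robot
s=robot.state();print(s['tcp_pos'],s['orientation'],s['wrist_force'],s['finger_force'],s['opening'])
go(s,.5413,.0220,.20,174.3)
```

```text
[ 0.44539887 -0.26738318  0.19849817] [ 3.13981751e+00 -2.80625029e-03  3.04879598e+00] [-0.12499757 -0.0257648  -3.71494221] 53.67938697338104 0.5745618376384366
go [-68.7 297.   -1.2] twist 0.4
```

{"op": "move_arm", "data": {"increments": [{"x":-9,"y":35,"z":-1,"twist":0},{"x":-20,"y":85,"z":-1,"twist":0},{"x":-31,"y":135,"z":-1,"twist":0},{"x":-43,"y":185,"z":-1,"twist":0},{"x":-55,"y":235,"z":-1,"twist":0},{"x":-65,"y":280,"z":-1,"twist":0},{"x":-69,"y":297,"z":-1,"twist":0},{"x":-69,"y":297,"z":-1,"twist":0},{"x":-69,"y":297,"z":-1,"twist":0},{"x":-69,"y":297,"z":-1,"twist":0},{"x":-69,"y":297,"z":-1,"twist":0}]}}

```text
t: 14.55
tcp_pos: [0.5427, 0.02, 0.2014]
orientation: [-3.141, 0.0, 3.047]
wrist_force: [-0.1, -0.5, -2.8]
opening: 0.571
finger_force: 53.6
```

Run:
```python
from h import *
from rig import robot
s=robot.state();print(s['tcp_pos'],s['orientation'],s['wrist_force'],s['opening'])
go(s,.5413,.0220,.114,174.3)
```

```text
[0.54265257 0.02003789 0.20138983] [-3.14139995e+00  7.42229599e-05  3.04718051e+00] [-0.09913927 -0.52201031 -2.76523208] 0.571368383083019
go [ 1.5  1.8 87.4] twist 0.3
```

{"op": "move_arm", "data": {"increments": [{"x":1,"y":1,"z":25,"twist":0},{"x":1,"y":1,"z":50,"twist":0},{"x":1,"y":1,"z":65,"twist":0},{"x":1,"y":1,"z":72,"twist":0},{"x":1,"y":1,"z":77,"twist":0},{"x":1,"y":1,"z":81,"twist":0},{"x":1,"y":1,"z":84,"twist":0},{"x":1,"y":1,"z":87,"twist":0},{"x":1,"y":1,"z":88,"twist":0},{"x":1,"y":1,"z":88,"twist":0},{"x":1,"y":1,"z":88,"twist":0}]}}

```text
t: 15.92
tcp_pos: [0.5419, 0.0222, 0.1134]
orientation: [-3.142, 0.0, 3.049]
wrist_force: [0.3, -0.1, -1.8]
opening: 0.572
finger_force: 53.7
```

{"op": "move_arm", "data": {"increments": [{"x":0,"y":0,"z":0,"twist":0},{"x":0,"y":0,"z":0,"twist":0},{"x":0,"y":0,"z":0,"twist":0},{"x":0,"y":0,"z":0,"twist":0},{"x":0,"y":0,"z":0,"twist":0},{"x":0,"y":0,"z":0,"twist":0},{"x":0,"y":0,"z":0,"twist":0},{"x":0,"y":0,"z":0,"twist":0}], "gripper": 0}}

```text
t: 16.92
tcp_pos: [0.5419, 0.0222, 0.1133]
orientation: [3.142, 0.0, 3.049]
wrist_force: [-0.1, 0.7, 0.4]
opening: 0.998
finger_force: 0.0
```

{"op": "move_arm", "data": {"increments": [{"x":0,"y":0,"z":-20,"twist":0},{"x":0,"y":0,"z":-60,"twist":0},{"x":0,"y":0,"z":-100,"twist":0},{"x":0,"y":0,"z":-120,"twist":0},{"x":0,"y":0,"z":-120,"twist":0},{"x":0,"y":0,"z":-120,"twist":0},{"x":0,"y":0,"z":-120,"twist":0},{"x":0,"y":0,"z":-120,"twist":0}]}}

```text
t: 17.92
tcp_pos: [0.5411, 0.0222, 0.2319]
orientation: [-3.142, -0.002, 3.049]
wrist_force: [0.4, 0.3, 0.0]
opening: 0.997
finger_force: 0.0
```

Run:
```python
from h import *
from rig import robot
s=robot.state();print(s['t'],s['tcp_pos'],s['wrist_force'],s['opening'])
w=robot.capture('wrist')[:,:,::-1];c=robot.capture('scene')[:,:,::-1]
cv2.imwrite('pics/end.png',np.hstack([cv2.resize(w,(400,300)),cv2.resize(c[180:330,200:400],(400,300))]))
```

```text
17.925 [0.54114427 0.02220376 0.23189464] [0.41352694 0.2723765  0.02222953] 0.996976056502682
```

View pics/end.png

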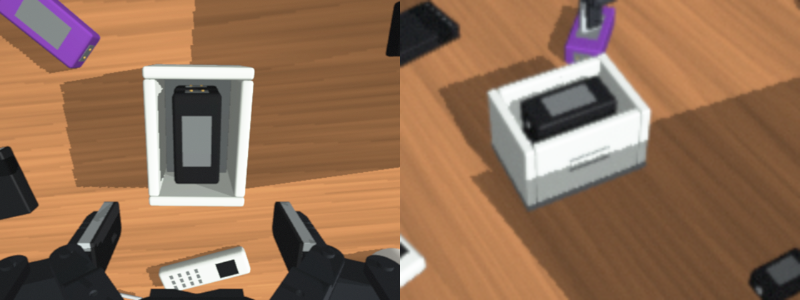

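Both views show brick b stacked flat and lengthwise on brick a within the walls, at wrist-crop px (197,135), with its top near the rim. The gripper is clear, so I'm handing the job in.

```bash
python3 -c "
from rig import robot
print(robot.finish_job())"
```

```text
the job is handed in; nothing more can be done
None
```

Both large power bricks lie flat, lengthwise and stacked in the spring-lift well, released with the gripper clear, and the job was handed in at about 18 s of the 64 s allowed.

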